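Complete the bead-jar row and present the glass rod above it

TASK

Set up the colour comparison for a bead customer: first stand the stray bead jar on the paper dot in the jar row, so that all four jars stand upright in one straight row on the low shelf, and let go of it. Then draw the long glass rod out of the slanted wooden holder, turn it level and hold it about a hand's breadth (6 to 10 cm) above the jar lids, lengthwise along the row and with its middle over the middle of the shelf. Finish while still holding the rod there, clear of everything, and leave the other three jars, the short rods and the dish where they are.

Things in the scene. Friction and masses are not known exactly. Their poses are not given: they have to be found in the camera images.
- stray_jar: the loose bead jar standing on the table in the middle, apart from the shelf: clear cylinder with a metal lid of the same width, 44 mm diameter, 70 mm high, about 0.12 kg; origin at the centre of its underside, z up
- jar_a: one of three jars already standing on the shelf, same as the stray jar (44 mm diameter, 70 mm high), origin at the centre of its underside; leave it
- jar_b: another such jar on the shelf; leave it
- jar_c: another such jar on the shelf; leave it
- spot: flat white paper dot, 40 mm diameter, on the shelf top, marking the empty place of the row (may be a gap or an end of the row); origin at its centre on the shelf top, 40 mm above the table. Places are 64 mm apart, so neighbouring jars leave 20 mm between them
- shelf: low wooden display shelf (board on two feet), 100 mm deep (its x) and 270 mm long (its y), fixed; its top is 40 mm above the table; origin on the table under the shelf's middle, z up. The row of jars runs along its y axis through its middle, places at y = -96, -32, +32, +96 mm
- holder: fixed wooden rod holder, base 190 mm (its x) by 130 mm (y), at most 100 mm high; tilted block with three sockets at x = -55, 0, 55 mm, 15.5 mm wide, 55 mm deep, leaning 35 deg from vertical (rods sag to 37) to its -y: rods in them point along (0, -0.574, 0.819) in its frame; socket mouths at y = -20, z = 84 mm. Origin on the table under the base's middle, z up
- long_rod: the long round glass rod, 14 mm diameter, 260 mm long, about 0.1 kg, standing in one of the sockets (any of the three), 205 mm of it out of the holder, its top about 250 mm above the table; origin at the centre of its lower end, z along the rod towards its free upper end
- long_rod_mid (a point): the middle of the long rod, 130 mm from its ends; axes as long_rod
- short_rod_a: a short glass rod, 14 mm diameter, 120 mm long, in another socket, 65 mm of it out of the holder; origin at the centre of its lower end, z towards its upper end; leave it
- short_rod_b: a second such short rod in the remaining socket; leave it
- dish: small white dish with beads, 90 mm wide, 26 mm high, on the table beyond the work; origin at the centre of its underside; leave it

How it is judged:
On the way, in this order (a step that is already met when the one before it is completed fails the run):
1. the stray jar stands upright on the paper dot in the row, let go and at rest (horizontal distance between stray_jar and spot below 0.012 m and z of stray_jar in the frame of shelf between 0.034 and 0.046 m and angle between stray_jar's own z axis and vertical below 0.1 rad and contact force between the fingers and stray_jar below 0.1 N and linear speed of stray_jar below 0.02 m/s), for 0.3 s.
2. the long rod is held by the fingers, wholly drawn out of the holder and raised (z of long_rod in the frame of holder above 0.095 m and contact force between the fingers and long_rod above 1 N and contact force between long_rod and holder below 0.1 N), for 0.1 s.
At the end, for the whole second after the job is handed in: Stray jar upright, released, within 12 mm of the dot. Long rod gripped, still, level within 11 deg, along the row within 14 deg, its middle within 50 mm of the shelf middle and 40 to 130 mm above the lids, touching nothing else. Other jars, short rods moved under 12 mm, dish under 20 mm (horizontal distance between stray_jar and spot below 0.012 m and z of stray_jar in the frame of shelf between 0.034 and 0.046 m and angle between each of stray_jar, jar_a, jar_b, jar_c's own z axis and vertical below 0.1 rad and contact force between each of the fingers, long_rod and stray_jar below 0.1 N and angle between long_rod's own z axis and vertical between 1.37 and 1.77 rad and angle between the z axis of long_rod and the y axis of shelf, either way round below 0.25 rad and horizontal distance between long_rod_mid and shelf below 0.05 m and z of long_rod_mid in the frame of shelf between 0.15 and 0.24 m and contact force between the fingers and long_rod above 1 N and linear speed of long_rod below 0.03 m/s and angular speed of long_rod below 0.15 rad/s and contact force between long_rod and jar_a below 0.1 N and contact force between long_rod and jar_b below 0.1 N and contact force between long_rod and jar_c below 0.1 N and contact force between long_rod and shelf below 0.1 N and contact force between long_rod and holder below 0.1 N and distance of each of jar_a, jar_b, jar_c, short_rod_a, short_rod_b from where it was at the start of the episode below 0.012 m and distance of dish from where it was at the start of the episode below 0.02 m); the arm keeps its last pose, push and grip.
It fails at once if a jar is knocked over (angle between any of jar_a, jar_b, jar_c, stray_jar's own z axis and vertical above 0.6 rad).
It fails at once if a short rod is pulled out or knocked away (distance of any of short_rod_a, short_rod_b from where it was at the start of the episode above 0.02 m).
It fails at once if a jar already in the row is moved out of its place (distance of any of jar_a, jar_b, jar_c from where it was at the start of the episode above 0.02 m).
It fails at once if the dish is pushed away (distance of dish from where it was at the start of the episode above 0.02 m).
It also fails if it takes over 53 s, if anything falls off the work surface, if the arm or the gripper's body presses on something with over 40 N, if the wrist force passes 120 N, or if a joint passes its speed limit or range.

ROBOT

A 7-joint arm with a two-finger parallel gripper is mounted at the origin on the work surface. World frame = base frame: x ahead of the robot, y to its left, z up, the work surface at z = 0. Lengths are in m, angles in rad, forces in N, time in s.
With the tool pointing down it reaches from about 0.35 to 0.9 m from the base axis. Payload 8.1 kg.
Tool frame: the origin (TCP) lies midway between the tips of the shut fingers; the grasp point (between the pads) lies 19 mm behind it; z points along the fingers, y is the line along which they close (so a half turn about z gives the same grasp; the last joint's range is limited). The gripper opens to 92 mm and grips with 3 to 60 N. Pads are 19 mm wide; open, the fingers measure 130 mm over their backs; the gripper's body (75 mm by 190 mm) begins 47 mm behind the grasp point.
Start: joints at [1.05, 0.434, 0.025, 1.573, -0.012, 1.134, -0.075], TCP at [0.254, -0.571, 0.227] pointing down, gripper open.
Joint ranges: [-2.62, 2.62], [-0.44, 2.09], [-1.27, 1.32], [0.08, 2.57], [-1.32, 4.46], [0.12, 2], [-2.74, 2.74]. Speed limits (rad/s): [2.22, 2.22, 3.01, 3.01, 3.14, 3.14, 3.14].

INTERFACE

Orientations are given as a rotation vector (axis times angle).
In Python, from cell import arm gives the robot as it stands.
- The arm moves only by the tool carry_out, never from a script. Its arguments are lists of equal length, an entry for each row: "claw": the finger opening in cm, from 0 to 9.18; "delta_pos": the shift along the tool's x, y, z in cm, a list of three; "angular": the turn, a rotation vector about the tool's x, y, z in rad, a list of three. In form: {"claw": [claw, ...], "delta_pos": [[dx, dy, dz], ...], "angular": [[ax, ay, az], ...]}. A call has 1 to 20 rows; each row shifts and turns the commanded pose from where the row before left it, along the tool's axes as they then stand; what a row does not reach is not made up. A row lasts 1/10 s, in which the tool goes at most 50 mm and 8.59 degrees, less where a joint would pass 70% of its speed; a pose out of reach is approached as far as the arm can. A call with a gripper value outside its range is refused whole. The fingers move at their own pace and stop on an object; "force" is the grip in N (left out, the last holds). Time passes only in rows, so rows that do not move let the fingers close. It gives the time, the measured TCP pose, the force, the opening and the grip force at its end, in the units of the state.
- arm.observe(): the state, without advancing time (a new reading comes with each control period).
- arm.get_image(name): name is "scene" or "top"; returns a dict with "frame" (400x640x3 uint8, red, green, blue), "mtx" (3x3 intrinsics, pixels), "dist" ([k1, k2, p1, p2, k3] as OpenCV has them; the pictures are not rectified), "T" (4x4, takes a point from camera to world coordinates). Camera axes: x right, y down, z forward; pixel columns grow to the right and rows downward; lengths in m; the calibration is good to about 2 mm. A picture is of the moment at which its call begins. There is no depth.
- arm.sign_off(): hands the job in; it is judged then, once.
Trained networks look in a picture, given as the dict that the camera call returned (one of the last four; its "shot" number tells which), for a name from the list of things; names that differ only in an ending like _2 or _b are one class to them, and where a whole thing is asked for, a point or a joint stands for the part that bears it (a point fixed in the world has none). Each returns a list of dicts, best first, with "conf" (0 to 1); they miss things now and then, are a little off and sometimes report something else, mostly with a low value. They report only what shows in the picture. A call takes as long as a camera call.
- arm.look_for(label, picture): "centre" ([column, row] as shares, 0 to 1, of the picture: columns of its width, rows of its height, amid what is visible of it).
- arm.trace(label, picture): "region" (400x640 bool, what is visible of it) and "centre" ([column, row] as shares, 0 to 1, of the picture: columns of its width, rows of its height, amid what is visible of it).
- arm.place_of(label, picture): "centre" ([column, row] as shares, 0 to 1, of the picture: columns of its width, rows of its height: a listed point, or the origin of a listed thing).
The state is a dict: "clock": time; "joints": joint angles; "dq": joint speeds; "joint_efforts": joint torques, N m; "position": TCP position; "ee_rot": TCP orientation; "force": force on the tool from outside, world axes, zero at the start; "ft_torque": the same for the moment, N m; "width": opening from 0.0 (shut) to 1.0 (fully open); "gripper_force": force on a finger pad.
Only numpy, scipy, OpenCV 4.12 (cv2) and the standard library are available. Lean on these libraries where they do the work, as an engineer would, in place of code of your own. Each camera call takes 0.05 s, during which the arm holds its last target. There are 200 camera calls.

## Working session

There is one attempt and no reset: what is moved stays moved. The work goes in short steps, Python scripts to look and compute and a tool call to move; the robot and the scene stay as the last step left them, time stands still between calls to the robot, and variables do not carry over. Pictures are saved under pics/ and viewed, at most 10 in all, crops included, and the job is handed in when it is done.

Besides the shell and the picture viewer there is one more tool, called after "Call:" by a JSON object that holds its "op" and its "data". carry_out: Moves the arm, as the interface text tells. Its arguments: {"type":"object","properties":{"claw":{"type":"array","items":{"type":"number"}},"delta_pos":{"type":"array","items":{"type":"array","items":{"type":"number"}}},"angular":{"type":"array","items":{"type":"array","items":{"type":"number"}}},"force":{"type":"number"}},"required":["claw","delta_pos","angular"]}

```bash
mkdir -p pics; ls; python3 - <<'E'
from cell import arm
import cv2,numpy as np
o=arm.observe();print({k:np.round(v,3) for k,v in o.items()})
ims=[]
for n in("scene","top"):
    p=arm.get_image(n);ims.append(p);cv2.imwrite(f"pics/{n}0.png",p["frame"][:,:,::-1])
    print(n,np.round(p["T"],3).tolist(),np.round(p["mtx"],1).tolist(),p["dist"])
    for l in["stray_jar","jar_a","spot","shelf","holder","long_rod","long_rod_mid","short_rod_a","dish"]:
        for f in("place_of","look_for"):
            r=getattr(arm,f)(l,p);print(n,f,l,[(np.round(np.array(d["centre"])*[640,400],1).tolist(),round(d["conf"],2)) for d in r])
E
```

```text
pics
{'clock': np.float64(0.0), 'joints': array([ 1.05 ,  0.435,  0.025,  1.574, -0.012,  1.134, -0.075]), 'dq': array([ 0.   , -0.   ,  0.   , -0.001,  0.   ,  0.   ,  0.001]), 'joint_efforts': array([-1.0000e-03, -6.6783e+01,  9.8400e-01, -3.1446e+01, -6.1000e-02,
        4.3000e-02,  0.0000e+00]), 'position': array([ 0.253, -0.571,  0.226]), 'ee_rot': array([-3.072e+00, -6.510e-01,  1.000e-03]), 'force': array([ 0.087,  0.497, -0.025]), 'ft_torque': array([-0.008, -0.008, -0.041]), 'gripper_force': np.float64(0.0), 'width': np.float64(0.998)}
scene [[0.093, 0.788, -0.608, 1.213], [0.996, -0.083, 0.045, -0.005], [-0.015, -0.61, -0.792, 0.909], [0.0, 0.0, 0.0, 1.0]] [[388.8, 0.0, 315.7], [0.0, 388.8, 206.6], [0.0, 0.0, 1.0]] [-0.05740168  0.          0.          0.          0.        ]
scene place_of stray_jar [([298.3, 212.8], 0.68)]
scene look_for stray_jar [([296.1, 201.2], 0.83)]
scene place_of jar_a [([382.6, 211.1], 0.97), ([407.7, 212.6], 0.81)]
scene look_for jar_a [([361.5, 205.0], 0.95), ([384.3, 202.4], 0.75), ([411.5, 201.0], 0.57)]
scene place_of spot [([337.7, 211.9], 
[... 1364 characters left out ...]
ace_of shelf [([441.5, 217.7], 0.73), ([252.0, 208.7], 0.69)]
top look_for shelf [([248.2, 212.6], 0.75), ([460.0, 214.7], 0.71), ([339.1, 145.6], 0.65), ([434.0, 246.4], 0.42)]
top place_of holder [([406.9, 241.7], 0.56)]
top look_for holder [([405.9, 244.1], 0.57)]
top place_of long_rod []
top look_for long_rod [([460.8, 217.6], 0.86), ([250.8, 214.8], 0.24)]
top place_of long_rod_mid [([442.8, 219.6], 0.89), ([210.3, 207.5], 0.27)]
top look_for long_rod_mid [([454.6, 217.0], 0.82)]
top place_of short_rod_a []
top look_for short_rod_a [([436.7, 269.7], 0.6), ([431.9, 244.5], 0.55), ([336.0, 144.8], 0.16)]
top place_of dish [([336.1, 144.3], 0.91)]
top look_for dish [([335.8, 141.4], 0.94)]
```

```bash
python3 - <<'E'
import cv2
a=cv2.imread("pics/scene0.png");b=cv2.imread("pics/top0.png")
cv2.imwrite("pics/s_c.png",cv2.resize(a[130:310,170:440],None,fx=2.9,fy=2.9,interpolation=cv2.INTER_CUBIC))
cv2.imwrite("pics/t_c.png",cv2.resize(b[110:310,190:490],None,fx=2.6,fy=2.6,interpolation=cv2.INTER_CUBIC))
E
```

```text
(no output)
```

View pics/s_c.png

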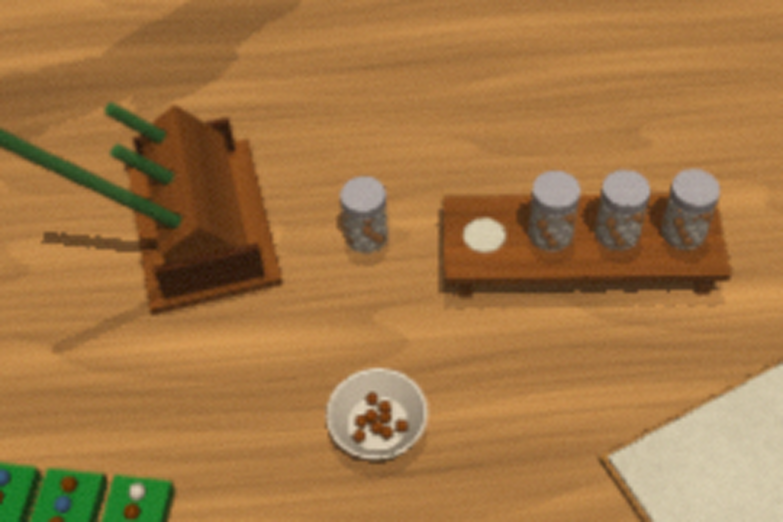

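View pics/t_c.png

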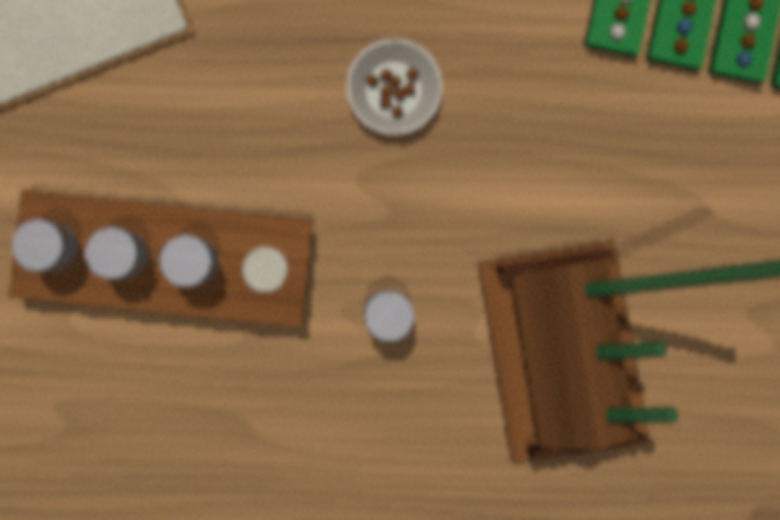

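Scene view: the holder is on the left, with its rods leaning toward world −y. The long rod sits in the socket nearest the dish, with its root at about (231,206). The stray jar's lid is at (295,197) and the dot at (337,211), at the holder end of the row. In the top view the stray lid is at (340,231) and the dot at (292,213).

```bash
cat > h.py <<'E'
import cv2,numpy as np
from scipy.spatial.transform import Rotation as R
def ray(p,uv):
    n=cv2.undistortPoints(np.array([[uv]],float),p["mtx"],np.array(p["dist"]))[0,0]
    d=p["T"][:3,:3]@np.array([n[0],n[1],1]);return p["T"][:3,3],d/np.linalg.norm(d)
def tri(p,a,q,b):
    (o1,d1),(o2,d2)=ray(p,a),ray(q,b)
    s=np.linalg.lstsq(np.c_[d1,-d2],o2-o1,rcond=None)[0]
    A,B=o1+s[0]*d1,o2+s[1]*d2
    return (A+B)/2,np.linalg.norm(A-B)
def onz(p,uv,z):
    o,d=ray(p,uv);return o+d*(z-o[2])/d[2]
def proj(p,X):
    Ti=np.linalg.inv(p["T"]);return cv2.projectPoints(np.array(X,float).reshape(-1,3),cv2.Rodrigues(Ti[:3,:3])[0],Ti[:3,3],p["mtx"],np.array(p["dist"]))[0][:,0]
def comps(m,amin):
    n,l,s,c=cv2.connectedComponentsWithStats(m.astype(np.uint8));return [(s[i],c[i],l==i) for i in range(1,n) if s[i][4]>=amin]
def green(p):
    f=p["frame"].astype(int);return (f[...,1]>f[...,0]+15)&(f[...,1]>f[...,2]+5)
def lid(p):
    h=cv2.cvtColor(p["frame"],cv2.COLOR_RGB2HSV);return (h[...,1]<60)&(h[...,2]>110)
def axis(m):
    v,u=np.nonzero(m);P=np.c_[u,v].astype(float);c=P.mean(0);d=np.linalg.svd(P-c,full_matrices=False)[2][0];t=(P-c)@d
    return c,d,c+d*t.min(),c+d*t.max()
E
python3 - <<'E'
from cell import arm
from h import *
for n in("scene","top"):
    p=arm.get_image(n)
    for s,c,m in comps(lid(p),60): print(n,"lid",s,c.round(1))
    for s,c,m in comps(green(p),15): print(n,"green",s,[x.round(2) for x in axis(m)])
    for l in("stray_jar","long_rod","shelf"):
        for d in arm.trace(l,p): 
            print(l,round(d["conf"],2),d["region"].sum(),[x.round(1) for x in axis(d["region"])])
E
```

```text
scene lid [ 62   0  15  18 169] [69.2  7.6]
scene lid [505   0  17  15  67] [512.3   5.7]
scene lid [585   0  39  45 238] [602.6  19.8]
scene lid [462  11  19  25 180] [470.6  20.4]
scene lid [  0  19  36  32 642] [18.2 32.3]
scene lid [ 72  35  33  27 454] [90.4 47.3]
scene lid [387  42  44  11 350] [410.1  46.6]
scene lid [   0   51   49   78 2666] [22.4 90.3]
scene lid [ 44  52  21  22 123] [54.6 64.8]
scene lid [549  63  17  23  98] [557.8  72.4]
scene lid [ 494  113  124   90 3292] [550.7 162.7]
scene lid [498 153  26  34 134] [510.6 169.3]
scene lid [505 152  24  28 120] [517.4 166. ]
scene lid [491 155  28  38 146] [504.7 173.3]
scene lid [484 157  28  38 155] [497.9 175.5]
scene lid [354 189  16  13 164] [361.5 195.1]
scene lid [378 189  16  13 159] [385.5 194.7]
scene lid [402 189  16  13 158] [409.6 194.6]
scene lid [288 191  15  13 149] [294.8 196.8]
scene lid [331 206  13  10 104] [336.7 210.7]
scene lid [   0  232   61  104 2752] [ 19. 275.]
scene lid [ 381  255   95   79 3991] [427.4 293.4]
scene lid [283 257  34  31 565] [299.1 271. ]
scene lid [ 18 263  40  59 342] [ 
[... 3515 characters left out ...]
16 210  84  14 351] [array([458.42, 216.28]), array([-0.99,  0.12]), array([499.06, 211.51]), array([415.92, 221.28])]
top green [420 242  26   6 107] [array([431.71, 244.39]), array([-1.  ,  0.08]), array([445.03, 243.31]), array([419.95, 245.35])]
top green [424 267  26   5  94] [array([436.04, 269.3 ]), array([ 1.  , -0.01]), array([424. , 269.4]), array([449.01, 269.19])]
stray_jar 0.81 250 [array([338.6, 231.4]), array([0.8, 0.6]), array([331.5, 226.3]), array([345.7, 236.4])]
long_rod 0.73 599 [array([456.5, 216.9]), array([-1. ,  0.1]), array([498.1, 211.9]), array([414. , 221.9])]
shelf 0.95 3391 [array([255.9, 209.8]), array([1. , 0.1]), array([195.1, 203.6]), array([307.9, 215.2])]
```

```bash
cat > m.py <<'E'
from cell import arm
from h import *
p=arm.get_image("scene");q=arm.get_image("top")
S={"A":(361.5,195.1),"B":(385.5,194.7),"C":(409.6,194.6),"stray":(294.8,196.8),"spot":(336.7,210.7)}
T={"A":(260.8,209.7),"B":(232.1,206.7),"C":(203.7,203.7),"stray":(339.1,231.1),"spot":(291.5,213.3)}
for k in S: print(k,*[np.round(x,4) for x in tri(p,S[k],q,T[k])])
def line(ps,c1,d1,c2,d2):
    # axis = intersection of the two viewing planes
    N=[];O=[]
    for pp,c,d in((p,c1,d1),(q,c2,d2)):
        o,a=ray(pp,np.array(c)-20*np.array(d));_,b=ray(pp,np.array(c)+20*np.array(d));n=np.cross(a,b);N.append(n/np.linalg.norm(n));O.append(o)
    u=np.cross(*N);u/=np.linalg.norm(u);u*=np.sign(u[2])
    x=np.linalg.lstsq(np.array(N),[N[i]@O[i] for i in(0,1)],rcond=None)[0]
    return x,u
def at(pp,uv,x,u):
    o,d=ray(pp,uv);s=np.linalg.lstsq(np.c_[u,-d],o-x,rcond=None)[0];return x+s[0]*u
g=lambda pp,uv:[axis(m) for s,c,m in comps(green(pp),15) if abs(c-uv).max()<3][0]
for nm,a,b in(("long",(196.6,189.8),(458.4,216.3)),("sh1",(218.3,185.8),(431.7,244.4)),("sh2",(216.2,171.7),(436,269.3))):
    A,B=g(p,a),g(q,b);x,u=line(0,A[0],A[1],B[0],B[1])
    print(nm,"dir",u.round(3),"tilt",np.degrees(np.arccos(u[2])).round(1))
    print(" scene ends",at(p,A[2],x,u).round(4),at(p,A[3],x,u).round(4),"top ends",at(q,B[2],x,u).round(4),at(q,B[3],x,u).round(4))
    print(" tri tip/root", *[np.round(t,4) for t in (tri(p,min(A[2:],key=lambda v:v[0]),q,max(B[2:],key=lambda v:v[0]))+tri(p,max(A[2:],key=lambda v:v[0]),q,min(B[2:],key=lambda v:v[0])))])
E
python3 m.py
```

```text
A [0.5728 0.164  0.1093] 0.0012
B [0.5785 0.2278 0.1097] 0.0007
C [0.5842 0.2917 0.1088] 0.001
stray [ 0.5269 -0.0126  0.0687] 0.0008
spot [0.5663 0.1003 0.0407] 0.0017
long dir [ 0.106 -0.593  0.798] tilt 37.0
 scene ends [ 0.5748 -0.3104  0.25  ] [ 0.5525 -0.1862  0.0826] top ends [ 0.5748 -0.3107  0.2504] [ 0.5525 -0.1866  0.0832]
 tri tip/root [ 0.5748 -0.3106  0.2501] 0.0004 [ 0.5525 -0.1864  0.0827] 0.0006
sh1 dir [ 0.125 -0.572  0.81 ] tilt 35.9
 scene ends [ 0.5065 -0.2358  0.1394] [ 0.4979 -0.1962  0.0833] top ends [ 0.5068 -0.2373  0.1414] [ 0.4979 -0.1962  0.0832]
 tri tip/root [ 0.5067 -0.2367  0.1398] 0.0019 [ 0.4979 -0.1962  0.0833] 0.0
sh2 dir [ 0.108 -0.577  0.81 ] tilt 36.0
 scene ends [ 0.4514 -0.2462  0.1391] [ 0.444  -0.2069  0.0839] top ends [ 0.4438 -0.2059  0.0826] [ 0.4514 -0.2466  0.1397]
 tri tip/root [ 0.4514 -0.2464  0.1392] 0.0005 [ 0.444  -0.2063  0.0838] 0.0012
```

Every measured height agrees with the text: lids 0.110 and 0.069, dot 0.041, rod tip 0.250, rod tilt 37°. I'm moving above the jar first.

Call:
{"op": "carry_out", "data": {"claw": [9.1, 9.1, 9.1, 9.1, 9.1, 9.1, 9.1, 9.1, 9.1, 9.1, 9.1, 9.1, 9.1, 9.1], "delta_pos": [[3.4, -2.85, 0], [3.4, -2.85, 0], [3.4, -2.85, 0], [3.4, -2.85, 0], [3.4, -2.85, 0], [3.4, -2.85, 0], [3.4, -2.85, 0], [3.4, -2.85, 0], [3.4, -2.85, 0], [3.4, -2.85, 0], [3.4, -2.85, 0], [3.4, -2.85, 0], [3.4, -2.85, 0], [3.4, -2.85, 0]], "angular": [[0, 0, 0], [0, 0, 0], [0, 0, 0], [0, 0, 0], [0, 0, 0], [0, 0, 0], [0, 0, 0], [0, 0, 0], [0, 0, 0], [0, 0, 0], [0, 0, 0], [0, 0, 0], [0, 0, 0], [0, 0, 0]], "force": 25}}

```text
clock: 3.8
position: [0.5274, -0.0118, 0.227]
ee_rot: [3.073, 0.651, 0.001]
force: [0.7, -0.5, 0.5]
width: 0.993
gripper_force: 0.0
```

Call:
{"op": "carry_out", "data": {"claw": [9.1, 9.1, 9.1, 9.1, 9.1, 9.1, 9.1, 9.1], "delta_pos": [[0, 0, 1], [0, 0, 1], [0, 0, 1], [0, 0, 1], [0, 0, 1], [0, 0, 1], [0, 0, 1], [0, 0, 1]], "angular": [[0, 0, -0.1326], [0, 0, -0.1326], [0, 0, -0.1326], [0, 0, -0.1326], [0, 0, -0.1326], [0, 0, -0.1326], [0, 0, -0.1326], [0, 0, -0.1326]]}}

```text
clock: 4.6
position: [0.5269, -0.0135, 0.1464]
ee_rot: [2.316, 2.123, 0.0]
force: [-0.2, -0.8, 0.1]
width: 0.99
gripper_force: 0.0
```

```bash
cat > go.py <<'E'
# python3 go.py x y z [yx yy yz zx zy zz]: remaining move to target pose in tool axes
import sys
from cell import arm
from h import *
o=arm.observe();np.save("obs_%05.1f.npy"%o["clock"],np.r_[o["joints"],o["position"],o["ee_rot"]])
M=R.from_rotvec(o["ee_rot"]).as_matrix();a=[float(v) for v in sys.argv[1:]]
print("t",round(float(o["clock"]),2),"pos",o["position"].round(4),"joints",o["joints"].round(3),"F",o["force"].round(1),"gf",round(float(o["gripper_force"]),1),"w",round(float(o["width"])*9.18,2))
print("y",M[:,1].round(3),"z",M[:,2].round(3))
if a: print("dpos cm (current tool axes)",(M.T@(np.array(a[:3])-o["position"])*100).round(2))
if len(a)>3:
    z=np.array(a[6:9]);z/=np.linalg.norm(z);y=np.array(a[3:6]);y-=z*(y@z);y/=np.linalg.norm(y)
    print("turn",R.from_matrix(M.T@np.c_[np.cross(y,z),y,z]).as_rotvec().round(4))
E
python3 go.py .527 -.0126 .026 .9957 -.0931 0 0 0 -1
```

```text
t 4.6 pos [ 0.5269 -0.0135  0.1464] joints [ 0.297  0.412 -0.493  1.88   0.243  0.908 -0.398] F [-0.2 -0.8  0.1] gf 0.0 w 9.09
y [ 0.996 -0.087  0.   ] z [ 0. -0. -1.]
dpos cm (current tool axes) [ 0.09 -0.   12.04]
turn [0.0003 0.     0.0062]
```

Call:
{"op": "carry_out", "data": {"claw": [9.1, 9.1, 9.1, 9.1, 9.1, 9.1, 4, 4, 4, 4, 4, 4, 4, 4], "delta_pos": [[0.1, 0, 2.4], [0, 0, 2.4], [0, 0, 2.4], [0, 0, 2.4], [0, 0, 1.6], [0, 0, 0.8], [0, 0, 0], [0, 0, 0], [0, 0, 0], [0, 0, 0], [0, 0, 0], [0, 0, 0], [0, 0, 0], [0, 0, 0]], "angular": [[0, 0, 0.006], [0, 0, 0], [0, 0, 0], [0, 0, 0], [0, 0, 0], [0, 0, 0], [0, 0, 0], [0, 0, 0], [0, 0, 0], [0, 0, 0], [0, 0, 0], [0, 0, 0], [0, 0, 0], [0, 0, 0]], "force": 25}}

```text
clock: 6.0
position: [0.5271, -0.0125, 0.027]
ee_rot: [2.328, 2.109, 0.0]
force: [-0.5, -0.5, 3.3]
width: 0.473
gripper_force: 25.0
```

```bash
python3 go.py .5663 .1003 .140 .9957 -.0931 0 0 0 -1
```

```text
t 6.0 pos [ 0.5271 -0.0125  0.027 ] joints [ 0.224  0.574 -0.412  1.985  0.366  0.654 -0.521] F [-0.5 -0.5  3.3] gf 25.0 w 4.34
y [ 0.995 -0.098  0.   ] z [ 0. -0. -1.]
dpos cm (current tool axes) [ 11.61   2.8  -11.3 ]
turn [ 0.0004  0.0001 -0.0052]
```

Call:
{"op": "carry_out", "data": {"claw": [4, 4, 4, 4, 4, 4, 4, 4, 4, 4, 4, 4], "delta_pos": [[0, 0, -1], [0, 0, -3], [0, 0, -3], [0, 0, -2], [2, 0.5, 0], [2.6, 0.6, 0], [2.6, 0.6, 0], [2.4, 0.6, 0], [1.5, 0.4, 0], [0.5, 0.1, 0], [0, 0, 0], [0, 0, 0]], "angular": [[0, 0, 0], [0, 0, 0], [0, 0, 0], [0, 0, 0], [0, 0, -0.005], [0, 0, 0], [0, 0, 0], [0, 0, 0], [0, 0, 0], [0, 0, 0], [0, 0, 0], [0, 0, 0]]}}

```text
clock: 7.2
position: [0.5653, 0.0988, 0.1165]
ee_rot: [2.324, 2.114, -0.002]
force: [0.1, -1.1, -1.4]
width: 0.473
gripper_force: 25.0
```

```bash
python3 go.py .5663 .1003 .067 .9957 -.0931 0 0 0 -1; python3 - <<'E'
from cell import arm
from h import *
for n in("scene","top"):
    p=arm.get_image(n);o=arm.observe();cv2.imwrite(f"pics/{n}1.png",cv2.resize(p["frame"][140:260,180:440] if n=="top" else p["frame"][120:260,230:440],None,fx=2.5,fy=2.5)[:,:,::-1])
    X=o["position"]+[0,0,-.026];print(n,"expected bottom/top px",proj(p,[X,X+[0,0,.07]]).round(1).tolist(),[(np.round(np.array(d["centre"])*[640,400],1),round(d["conf"],2)) for d in arm.place_of("stray_jar",p)])
E
python3 -c "
import cv2,numpy as np
a=cv2.imread('pics/scene1.png');b=cv2.imread('pics/top1.png');w=max(a.shape[1],b.shape[1])
f=lambda i:cv2.copyMakeBorder(i,0,0,0,w-i.shape[1],0)
c=np.vstack([f(a),f(b)]);print(c.shape);cv2.imwrite('pics/both1.png',cv2.resize(c,None,fx=.92,fy=.92))"
```

```text
t 7.2 pos [0.5653 0.0988 0.1165] joints [ 0.072  0.517 -0.476  1.797  0.294  0.9   -0.631] F [ 0.1 -1.1 -1.4] gf 25.0 w 4.35
y [ 0.996 -0.094 -0.001] z [-0.001 -0.001 -1.   ]
dpos cm (current tool axes) [0.16 0.09 4.95]
turn [-0.0006  0.0012 -0.0012]
scene expected bottom/top px [[336.3, 199.3], [337.0, 182.2]] []
top expected bottom/top px [[290.3, 213.5], [288.0, 213.3]] [(array([406.6, 240.3]), 0.3)]
(650, 650, 3)
```

View pics/both1.png

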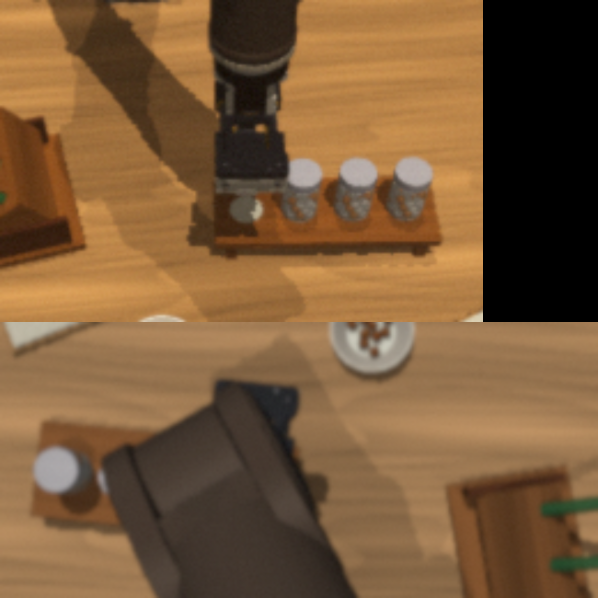

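The jar is hidden behind the finger in both views. The opening is 4.35 cm, so it is held over the dot, which shows at about (337,211). I'm lowering it.

Call:
{"op": "carry_out", "data": {"claw": [4, 4, 4, 4, 4, 4, 4], "delta_pos": [[0.16, 0.09, 1], [0, 0, 1.5], [0, 0, 1.2], [0, 0, 0.7], [0, 0, 0.4], [0, 0, 0], [0, 0, 0]], "angular": [[0, 0, 0], [0, 0, 0], [0, 0, 0], [0, 0, 0], [0, 0, 0], [0, 0, 0], [0, 0, 0]]}}

```text
clock: 8.1
position: [0.5669, 0.102, 0.0689]
ee_rot: [2.322, 2.115, 0.0]
force: [0.2, -0.2, -1.7]
width: 0.474
gripper_force: 25.0
```

```bash
python3 go.py .5663 .1003 .067 .9957 -.0931 0 0 0 -1
```

```text
t 8.1 pos [0.5669 0.102  0.0689] joints [ 0.047  0.577 -0.451  1.834  0.336  0.806 -0.669] F [ 0.2 -0.2 -1.7] gf 25.0 w 4.35
y [ 0.996 -0.093  0.   ] z [ 0.  0. -1.]
dpos cm (current tool axes) [-0.18 -0.04  0.19]
turn [ 0.0003 -0.0001  0.    ]
```

Call:
{"op": "carry_out", "data": {"claw": [4, 4, 4, 5.5, 7, 9.1, 9.1, 9.1], "delta_pos": [[-0.18, 0, 0.12], [0, 0, 0.1], [0, 0, 0], [0, 0, 0], [0, 0, 0], [0, 0, 0], [0, 0, 0], [0, 0, 0]], "angular": [[0, 0, 0], [0, 0, 0], [0, 0, 0], [0, 0, 0], [0, 0, 0], [0, 0, 0], [0, 0, 0], [0, 0, 0]]}}

```text
clock: 8.9
position: [0.5665, 0.1002, 0.0665]
ee_rot: [-2.322, -2.116, -0.0]
force: [-0.3, -0.0, 0.4]
width: 0.86
gripper_force: 0.0
```

Call:
{"op": "carry_out", "data": {"claw": [9.1, 9.1, 9.1, 9.1, 9.1, 9.1, 9.1, 9.1, 9.1], "delta_pos": [[0, 0, -1], [0, 0, -3], [0, 0, -3], [0, 0, -4], [0, 0, -4], [0, 0, -4], [-3, 0, -3], [-4, 0, 0], [-4, 0, 0]], "angular": [[0, 0, 0], [0, 0, 0], [0, 0, 0], [0, 0, 0], [0, 0, 0], [0, 0, 0], [0, 0, 0], [0, 0, 0], [0, 0, 0]]}}

```text
clock: 9.8
position: [0.5565, -0.0099, 0.2887]
ee_rot: [2.319, 2.116, 0.004]
force: [0.2, -0.0, 0.1]
width: 0.991
gripper_force: 0.0
```

```bash
python3 go.py; python3 - <<'E'
from cell import arm
from h import *
for n in("scene","top"):
    p=arm.get_image(n)
    for s,c,m in comps(lid(p),60):
        if 180<c[0]<420 and 185<c[1]<240: print(n,s,c.round(1))
    E=[.5663,.1003,.11];print("expected",proj(p,[E]).round(1))
E
```

```text
t 9.8 pos [ 0.5565 -0.0099  0.2887] joints [ 0.294  0.323 -0.494  1.62   0.161  1.236 -0.323] F [ 0.2 -0.   0.1] gf 0.0 w 9.1
y [ 0.996 -0.091  0.003] z [ 0.003  0.    -1.   ]
scene [329 189  16  13 163] [336.9 195.3]
scene [354 189  16  13 165] [361.5 195.1]
scene [378 189  16  13 162] [385.6 194.8]
scene [402 189  16  13 160] [409.6 194.6]
expected [[337.1 195. ]]
top [194 194  20  21 311] [203.9 203.7]
top [222 197  21  21 316] [232.3 206.8]
top [251 200  20  20 312] [260.8 209.8]
top [280 204  20  20 316] [289.8 213.2]
expected [[289.1 213.1]]
```

The jar is down: its lid shows within 1 px of where it should in both views. Next is the rod, so I'm working out the tilted approach.

```bash
python3 go.py .549 -.169 .226 .984 .176 0 .1245 -.696 -.707
```

```text
t 9.9 pos [ 0.5559 -0.0163  0.2873] joints [ 0.298  0.324 -0.488  1.622  0.162  1.236 -0.324] F [-0.6 -0.2  0.5] gf 0.0 w 9.11
y [ 0.995 -0.101  0.001] z [ 0.    -0.004 -1.   ]
dpos cm (current tool axes) [-15.23   0.85   6.18]
turn [-0.1092 -0.7766 -0.2641]
```

Call:
{"op": "carry_out", "data": {"claw": [6, 6, 4, 4, 4, 4, 4], "delta_pos": [[0, 0, 0], [0, 0, 0], [0, 0, 0], [0, 0, 0], [0, 0, 0], [0, 0, 0], [0, 0, 0]], "angular": [[-0.0182, -0.1294, -0.044], [-0.0182, -0.1294, -0.044], [-0.0182, -0.1294, -0.044], [-0.0182, -0.1294, -0.044], [-0.0182, -0.1294, -0.044], [-0.0182, -0.1294, -0.044], [0, 0, 0]], "force": 40}}

```text
clock: 10.6
position: [0.5552, -0.0054, 0.2846]
ee_rot: [1.562, 1.902, -0.65]
force: [-0.0, 0.1, -0.5]
width: 0.45
gripper_force: 0.0
```

```bash
python3 go.py .549 -.169 .226 .984 .176 0 .1245 -.696 -.707
```

```text
t 10.6 pos [ 0.5552 -0.0054  0.2846] joints [-0.231  0.427 -0.443  1.758  0.852  1.509 -0.77 ] F [-0.   0.1 -0.5] gf 0.0 w 4.13
y [ 0.981  0.193 -0.004] z [ 0.133 -0.693 -0.709]
dpos cm (current tool axes) [-7.15 -3.73 15.41]
turn [ 0.0088 -0.0023  0.015 ]
```

Call:
{"op": "carry_out", "data": {"claw": [4, 4, 4, 4, 4, 4], "delta_pos": [[-1.4, -0.7, 3], [-1.8, -0.9, 3.9], [-1.8, -0.9, 3.9], [-1.4, -0.8, 3], [-0.75, -0.43, 1.6], [0, 0, 0]], "angular": [[0, 0, 0.015], [0.009, 0, 0], [0, 0, 0], [0, 0, 0], [0, 0, 0], [0, 0, 0]]}}

```text
clock: 11.2
position: [0.5456, -0.1769, 0.2278]
ee_rot: [1.6, 1.876, -0.653]
force: [0.2, -0.1, -0.2]
width: 0.437
gripper_force: 0.0
```

```bash
python3 go.py .5644 -.2526 .1409 .984 .176 0 .1245 -.696 -.707; python3 - <<'E'
from cell import arm
from h import *
p=arm.get_image("scene");q=arm.get_image("top")
for n,p in(("s",p),("t",q)):
    print(n,proj(p,[[.562,-.2394,.1543]]).round(1),[(s[:4],axis(m)[0].round(1)) for s,c,m in comps(green(p),15) if 150<c[1]<280])
    P=p["frame"][120:280,110:350] if n=="s" else p["frame"][140:300,290:530]
    cv2.imwrite(f"pics/pre_{n}.png",cv2.resize(P,None,fx=2.5,fy=2.5)[:,:,::-1])
E
python3 -c "
import cv2,numpy as np
c=np.vstack([cv2.imread('pics/pre_s.png'),cv2.imread('pics/pre_t.png')]);cv2.imwrite('pics/pre.png',cv2.resize(c,None,fx=.74,fy=.74))"
```

```text
t 11.2 pos [ 0.5456 -0.1769  0.2278] joints [ 0.009  0.399 -0.353  1.957  0.99   1.219 -0.736] F [ 0.2 -0.1 -0.2] gf 0.0 w 4.01
y [0.987 0.159 0.005] z [ 0.116 -0.694 -0.71 ]
dpos cm (current tool axes) [ 0.6   0.61 11.64]
turn [-0.0086 -0.0044 -0.0154]
s [[204.6 193.6]] [(array([207, 166,  20,  12], dtype=int32), array([216.6, 171.9])), (array([164, 174,  68,  34], dtype=int32), array([197.2, 190.1])), (array([209, 180,  20,  13], dtype=int32), array([218.6, 185.9]))]
t [[447.8 217.5]] [(array([416, 210,  84,  14], dtype=int32), array([458.3, 216.3])), (array([429, 242,  17,   5], dtype=int32), array([437.6, 244.1])), (array([423, 267,  27,   5], dtype=int32), array([436.1, 269.4]))]
```

View pics/pre.png

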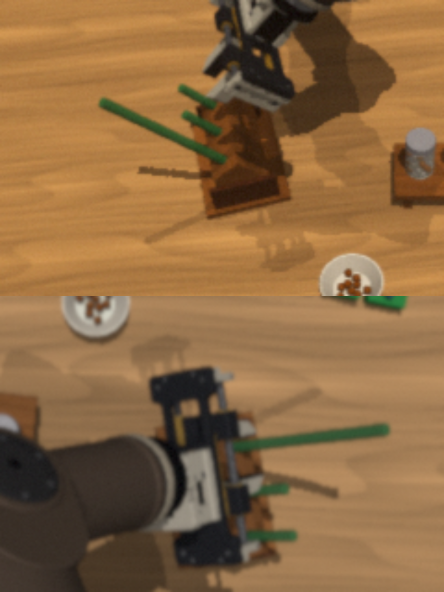

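The scene view has the long rod from (164,174) to (231,206), untouched. In the top view the fingers straddle its line, about 6 mm off, as the numbers say. I'm correcting that sideways before going in.

Call:
{"op": "carry_out", "data": {"claw": [3.2, 3.2, 3.2, 3.2], "delta_pos": [[0.6, 0.6, 2], [0, 0, 2], [0, 0, 0], [0, 0, 0]], "angular": [[-0.0086, -0.0044, -0.0154], [0, 0, 0], [0, 0, 0], [0, 0, 0]]}}

```text
clock: 11.7
position: [0.558, -0.194, 0.1954]
ee_rot: [1.571, 1.892, -0.649]
force: [-0.8, 0.3, 0.3]
width: 0.35
gripper_force: 0.0
```

```bash
python3 go.py .5644 -.2526 .1409 .984 .176 0 .1245 -.696 -.707
```

```text
t 11.7 pos [ 0.558  -0.194   0.1954] joints [ 0.026  0.451 -0.334  1.979  1.058  1.157 -0.771] F [-0.8  0.3  0.3] gf 0.0 w 3.21
y [0.983 0.185 0.001] z [ 0.131 -0.695 -0.707]
dpos cm (current tool axes) [-0.3  -0.46  8.01]
turn [ 0.0066 -0.0004  0.0056]
```

```bash
python3 -c "
from cell import arm
for i in range(3): arm.get_image('top'); o=arm.observe(); print(o['clock'],o['position'].round(4),o['ee_rot'].round(4),abs(o['dq']).max().round(4))"
python3 go.py .5644 -.2526 .1409 .984 .176 0 .1245 -.696 -.707
```

```text
11.75 [ 0.5583 -0.1937  0.1957] [ 1.5701  1.8923 -0.6485] 0.0061
11.8 [ 0.5583 -0.1937  0.1958] [ 1.5698  1.8922 -0.6483] 0.0058
11.85 [ 0.5583 -0.1939  0.1958] [ 1.5696  1.8921 -0.6484] 0.0053
t 11.85 pos [ 0.5583 -0.1939  0.1958] joints [ 0.026  0.45  -0.334  1.98   1.059  1.156 -0.771] F [-0.1 -0.1  0.2] gf 0.0 w 3.22
y [0.983 0.185 0.002] z [ 0.132 -0.695 -0.707]
dpos cm (current tool axes) [-0.28 -0.49  8.04]
turn [ 0.0078 -0.      0.0056]
```

Call:
{"op": "carry_out", "data": {"claw": [3.2, 3.2, 3.2, 3.2, 3.2], "delta_pos": [[-0.3, -0.5, 0], [0, 0, 2], [0, 0, 2], [0, 0, 0], [0, 0, 0]], "angular": [[0.007, 0, 0.0056], [0, 0, 0], [0, 0, 0], [0, 0, 0], [0, 0, 0]]}}

```text
clock: 12.35
position: [0.5578, -0.2258, 0.1691]
ee_rot: [1.58, 1.886, -0.656]
force: [0.1, 0.6, 0.4]
width: 0.348
gripper_force: 0.0
```

```bash
python3 go.py .5644 -.2526 .1409 .984 .176 0 .1245 -.696 -.707
```

```text
t 12.35 pos [ 0.5578 -0.2258  0.1691] joints [ 0.063  0.487 -0.306  2.003  1.115  1.098 -0.803] F [0.1 0.6 0.4] gf 0.0 w 3.2
y [ 0.985  0.175 -0.001] z [ 0.123 -0.697 -0.707]
dpos cm (current tool axes) [0.05 0.19 3.95]
turn [-0.0017  0.0004  0.0001]
```

Call:
{"op": "carry_out", "data": {"claw": [3.2, 3.2, 3.2, 3.2, 0.8, 0.8, 0.8, 0.8, 0.8, 0.8], "delta_pos": [[0, 0.15, 1.5], [0, 0, 1.5], [0, 0, 0.9], [0, 0, 0], [0, 0, 0], [0, 0, 0], [0, 0, 0], [0, 0, 0], [0, 0, 0], [0, 0, 0]], "angular": [[0, 0, 0], [0, 0, 0], [0, 0, 0], [0, 0, 0], [0, 0, 0], [0, 0, 0], [0, 0, 0], [0, 0, 0], [0, 0, 0], [0, 0, 0]], "force": 45}}

```text
clock: 13.35
position: [0.5646, -0.2527, 0.1413]
ee_rot: [1.579, 1.887, -0.655]
force: [0.6, 0.7, 0.3]
width: 0.14
gripper_force: 45.0
```

```bash
python3 go.py .5644 -.2526 .1409 .984 .176 0 .1245 -.696 -.707; python3 - <<'E'
from cell import arm
from h import *
M=R.from_rotvec(arm.observe()["ee_rot"]).as_matrix()
for t in(35,36,37):
    u=np.array([.176*np.sin(np.radians(t)),-.984*np.sin(np.radians(t)),np.cos(np.radians(t))]);print(t,(M.T@u).round(3))
E
```

```text
t 13.35 pos [ 0.5646 -0.2527  0.1413] joints [ 0.094  0.535 -0.278  2.01   1.181  1.043 -0.837] F [0.6 0.7 0.3] gf 45.0 w 1.28
y [ 0.984  0.176 -0.001] z [ 0.124 -0.696 -0.707]
dpos cm (current tool axes) [ 0.04 -0.02  0.02]
turn [-0.0005  0.0004  0.0003]
35 [-0.985 -0.    -0.173]
36 [-0.988 -0.    -0.156]
37 [-0.99  -0.    -0.139]
```

Gripped: the opening is about 1.3 cm on the 14 mm rod. I'm drawing it out along the socket axis, slowly at first.

Call:
{"op": "carry_out", "data": {"claw": [0.8, 0.8, 0.8, 0.8, 0.8, 0.8], "delta_pos": [[-0.5, 0, -0.08], [-1, 0, -0.16], [-1, 0, -0.16], [-1, 0, -0.16], [-0.5, 0, -0.08], [0, 0, 0]], "angular": [[0, 0, 0], [0, 0, 0], [0, 0, 0], [0, 0, 0], [0, 0, 0], [0, 0, 0]]}}

```text
clock: 13.95
position: [0.5684, -0.2774, 0.1751]
ee_rot: [1.581, 1.884, -0.656]
force: [-0.4, -0.0, -1.1]
width: 0.139
gripper_force: 45.0
```

```bash
python3 go.py .5742 -.3064 .2141 .984 .176 0 .1245 -.696 -.707
```

```text
t 13.95 pos [ 0.5684 -0.2774  0.1751] joints [ 0.139  0.487 -0.273  1.977  1.152  1.044 -0.73 ] F [-0.4 -0.  -1.1] gf 45.0 w 1.28
y [0.985 0.174 0.   ] z [ 0.123 -0.697 -0.706]
dpos cm (current tool axes) [-4.85  0.06 -0.67]
turn [-0.0015  0.0014 -0.0017]
```

Call:
{"op": "carry_out", "data": {"claw": [0.8, 0.8, 0.8, 0.8, 0.8, 0.8, 0.8], "delta_pos": [[-1, 0, -0.16], [-1.5, 0, -0.24], [-1.5, 0, -0.24], [-1.5, 0, -0.24], [-1.5, 0, -0.24], [-0.6, 0, -0.1], [0, 0, 0]], "angular": [[0, 0, 0], [0, 0, 0], [0, 0, 0], [0, 0, 0], [0, 0, 0], [0, 0, 0], [0, 0, 0]]}}

```text
clock: 14.65
position: [0.5764, -0.3214, 0.2371]
ee_rot: [1.58, 1.885, -0.656]
force: [0.5, 0.1, -1.3]
width: 0.142
gripper_force: 45.0
```

```bash
python3 go.py .58 -.30 .31; python3 - <<'E'
from cell import arm
from h import *
p=arm.get_image("scene");q=arm.get_image("top");o=arm.observe()
M=R.from_rotvec(o["ee_rot"]).as_matrix();g=o["position"]-.019*M[:,2]
from m import line,at
E
sed -n '/^def line/,$p' m.py >/dev/null; python3 m.py 2>&1 | sed -n '6,$p'; python3 - <<'E'
from cell import arm
import cv2
p=arm.get_image("scene");cv2.imwrite("pics/out.png",cv2.resize(p["frame"][90:260,100:360],None,fx=2.5,fy=2.5)[:,:,::-1])
E
```

```text
t 14.65 pos [ 0.5764 -0.3214  0.2371] joints [ 0.219  0.414 -0.265  1.896  1.092  1.051 -0.527] F [ 0.5  0.1 -1.3] gf 45.0 w 1.3
y [ 0.985  0.174 -0.   ] z [ 0.123 -0.697 -0.706]
dpos cm (current tool axes) [-3.72  0.73 -6.6 ]
A [0.5728 0.164  0.1093] 0.0012
B [0.5785 0.2278 0.1097] 0.0007
C [0.5842 0.2917 0.1088] 0.001
stray [ 0.5269 -0.0126  0.0687] 0.0008
spot [0.5663 0.1003 0.0407] 0.0017
Traceback (most recent call last):
  File "m.py", line 19, in <module>
    A,B=g(p,a),g(q,b);x,u=line(0,A[0],A[1],B[0],B[1])
        ~^^^^^
  File "m.py", line 17, in <lambda>
    g=lambda pp,uv:[axis(m) for s,c,m in comps(green(pp),15) if abs(c-uv).max()<3][0]
                   ~~~~~~~~~~~~~~~~~~~~~~~~~~~~~~~~~~~~~~~~~~~~~~~~~~~~~~~~~~~~~~~^^^
IndexError: list index out of rangeTraceback (most recent call last):
  File "<stdin>", line 5, in <module>
  File "m.py", line 19, in <module>
    A,B=g(p,a),g(q,b);x,u=line(0,A[0],A[1],B[0],B[1])
        ~^^^^^
  File "m.py", line 17, in <lambda>
    g=lambda pp,uv:[axis(m) for s,c,m in comps(green(pp),15) if abs(c-uv).max()<3][0]
                   ~~~~~~~~~~~~~~~~~~~~~~~~~~~~~~~~~~~~~~~~~~~~~~~~~~~~~~~~~~~~~~~^^^
IndexError: list index out of range
```

View pics/out.png

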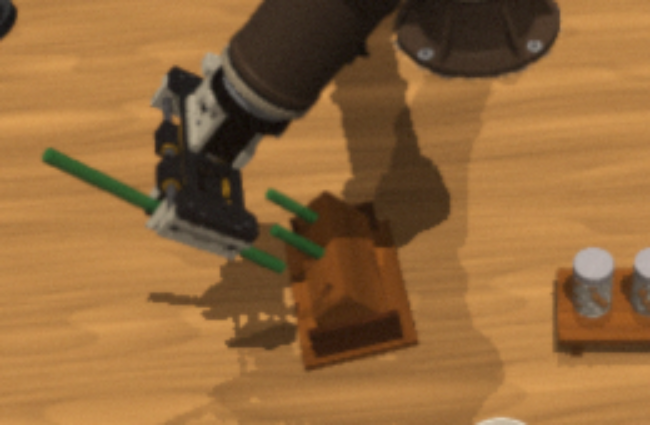

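The rod is out and held: its lower end is near (213,198), clear of the empty socket, and both short rods are still in place. Next I lift it and turn it level.

```bash
cat > lvl.py <<'E'
from cell import arm
from h import *
import sys
o=arm.observe();M=R.from_rotvec(o["ee_rot"]).as_matrix()
ut=np.array(eval(sys.argv[1]));ut=ut/np.linalg.norm(ut)
r=np.array([.0931,.9957,0]);u=-r;y=np.array([.9957,-.0931,0])
# tool axes with ut->u, y->y (ut has little y component)
a=R.align_vectors([u,y],[ut,[0,1,0]],weights=[1000,1])[0]
g=np.array([.57545,.19595,float(sys.argv[2])])-.010*r
Tt=a.as_matrix();tcp=g+.019*Tt[:,2]
print("now",o["position"].round(4),"rod now",(M@ut).round(3),"tcp target",tcp.round(4),"z",Tt[:,2].round(3))
print("turn",R.from_matrix(M.T@Tt).as_rotvec().round(4),"dpos now axes",(M.T@(tcp-o["position"])*100).round(2),"after turn",(Tt.T@(tcp-o["position"])*100).round(2))
print("up 10cm now axes",(M.T@[0,0,10]).round(2))
E
python3 lvl.py "[-.99,0,-.139]" .19
```

```text
now [ 0.5764 -0.3203  0.2358] rod now [ 0.108 -0.592  0.799] tcp target [0.5748 0.1886 0.1712] z [ 0.013  0.138 -0.99 ]
turn [0.0869 0.9195 0.2663] dpos now axes [ 39.99   8.82 -30.89] after turn [49.26 -4.9  13.44]
up 10cm now axes [-7.07 -0.02 -7.07]
```

Call:
{"op": "carry_out", "data": {"claw": [0.8, 0.8, 0.8, 0.8, 0.8, 0.8, 0.8, 0.8, 0.8, 0.8, 0.8, 0.8, 0.8, 0.8, 0.8], "delta_pos": [[-1, 0, -1], [-2, 0, -2], [-2, 0, -2], [-1.5, 0, -1.5], [-0.6, 0, -0.6], [0, 0, 0], [0, 0, 0], [0, 0, 0], [0, 0, 0], [0, 0, 0], [0, 0, 0], [0, 0, 0], [0, 0, 0], [0, 0, 0], [0, 0, 0]], "angular": [[0, 0, 0], [0, 0, 0], [0, 0, 0], [0, 0, 0], [0.005, 0.055, 0.016], [0.0109, 0.115, 0.0333], [0.0109, 0.115, 0.0333], [0.0109, 0.115, 0.0333], [0.0109, 0.115, 0.0333], [0.0109, 0.115, 0.0333], [0.0109, 0.115, 0.0333], [0.0109, 0.115, 0.0333], [0.006, 0.06, 0.017], [0, 0, 0], [0, 0, 0]]}}

```text
clock: 16.5
position: [0.5765, -0.3205, 0.3361]
ee_rot: [-2.25, -2.05, -0.156]
force: [0.2, 1.8, -1.2]
width: 0.14
gripper_force: 45.0
```

```bash
cat > rod.py <<'E'
# measured rod: end points of the green blobs near the tool, both views
from cell import arm
from h import *
o=arm.observe();M=R.from_rotvec(o["ee_rot"]).as_matrix();g=o["position"]-.019*M[:,2];E={}
for n in("scene","top"):
    p=arm.get_image(n);c0=proj(p,[g])[0];m=np.zeros((400,640),bool)
    for s,c,k in comps(green(p),15):
        if abs(c-c0).max()<90 and s[4]<700 and not any(abs(c-b).max()<6 for b in((216,172),(218,186),(432,244),(437,244),(436,269))): m|=k
    c,d,a,b=axis(m);e=[a,b] if (a[0]<b[0])==(n=="scene") else [b,a];E[n]=(p,e);print(n,c0.round(1),np.round(e,1).tolist())
(p,a),(q,b)=E["scene"],E["top"]
tip,e1=tri(p,a[0],q,b[0]);low,e2=tri(p,a[1],q,b[1]);u=(tip-low);L=np.linalg.norm(u);u/=L
print("tip",tip.round(4),"low",low.round(4),"gap",round(e1,4),round(e2,4),"len",L.round(4),"mid",((tip+low)/2).round(4),"u",u.round(3),"u_tool",(M.T@u).round(3),"grasp from low",((g-low)@u).round(4))
E
python3 go.py; python3 rod.py; python3 lvl.py "[-.99,0,-.139]" .19
```

```text
t 16.5 pos [ 0.5765 -0.3205  0.3361] joints [ 0.701  0.506 -0.349  1.22   0.034  1.483  0.293] F [ 0.2  1.8 -1.2] gf 45.0 w 1.29
y [ 0.996 -0.093 -0.   ] z [ 0.013  0.138 -0.99 ]
scene [142.1 141.8] [[143.0, 141.4], [208.0, 140.9]]
top [530.5 210.2] [[545.2, 212.0], [446.8, 201.1]]
tip [ 0.5726 -0.3337  0.3572] low [ 0.5893 -0.1826  0.3539] gap 0.0236 0.0003 len 0.152 mid [ 0.581  -0.2581  0.3556] u [-0.11  -0.994  0.022] u_tool [-0.987 -0.017 -0.16 ] grasp from low 0.1411
now [ 0.5769 -0.3191  0.337 ] rod now [-0.091 -0.996  0.001] tcp target [0.5748 0.1886 0.1712] z [ 0.013  0.138 -0.99 ]
turn [0.0006 0.0006 0.0025] dpos now axes [47.76 -4.84 23.41] after turn [47.73 -4.94 23.45]
up 10cm now axes [ 1.38  0.01 -9.9 ]
```

Call:
{"op": "carry_out", "data": {"claw": [0.8, 0.8, 0.8, 0.8, 0.8, 0.8, 0.8, 0.8, 0.8, 0.8, 0.8, 0.8, 0.8, 0.8, 0.8, 0.8, 0.8, 0.8], "delta_pos": [[1.3, -0.13, 0.6], [2.6, -0.27, 1.3], [3.3, -0.33, 1.6], [3.3, -0.33, 1.6], [3.3, -0.33, 1.6], [3.3, -0.33, 1.6], [3.3, -0.33, 1.6], [3.3, -0.33, 1.6], [3.3, -0.33, 1.6], [3.3, -0.33, 1.6], [3.3, -0.33, 1.6], [3.3, -0.33, 1.6], [3.3, -0.33, 1.6], [3.3, -0.33, 1.6], [2.6, -0.27, 1.3], [1.3, -0.13, 0.6], [0, 0, 0], [0, 0, 0]], "angular": [[0, 0, 0], [0, 0, 0], [0, 0, 0], [0, 0, 0], [0, 0, 0], [0, 0, 0], [0, 0, 0], [0, 0, 0], [0, 0, 0], [0, 0, 0], [0, 0, 0], [0, 0, 0], [0, 0, 0], [0, 0, 0], [0, 0, 0], [0, 0, 0], [0, 0, 0], [0, 0, 0]]}}

```text
clock: 18.4
position: [0.5761, 0.1822, 0.1754]
ee_rot: [-2.251, -2.05, -0.158]
force: [0.9, -1.5, -0.9]
width: 0.138
gripper_force: 45.0
```

```bash
python3 go.py; python3 rod.py; python3 lvl.py "[-.99,0,-.139]" .19; python3 - <<'E'
from cell import arm
import cv2,numpy as np
a=[cv2.resize(arm.get_image(n)["frame"][110:260,c:c+290],None,fx=2,fy=2) for n,c in(("scene",200),("top",150))]
cv2.imwrite("pics/end.png",np.vstack(a)[:,:,::-1])
E
```

```text
t 18.4 pos [0.5761 0.1822 0.1754] joints [ 0.017  0.469 -0.471  1.711  0.105  0.941 -0.555] F [ 0.9 -1.5 -0.9] gf 45.0 w 1.27
y [ 0.996 -0.093  0.001] z [ 0.014  0.138 -0.99 ]
scene [370.3 173.9] [[323.0, 173.7], [427.0, 173.5]]
top [247.5 207.5] [[305.0, 214.1], [179.9, 199.6]]
tip [0.5643 0.0623 0.1959] low [0.5898 0.3189 0.1948] gap 0.001 0.0016 len 0.2578 mid [0.5771 0.1906 0.1954] u [-0.099 -0.995  0.004] u_tool [-0.99  -0.005 -0.143] grasp from low 0.14
now [0.5767 0.181  0.1755] rod now [-0.096 -0.995  0.001] tcp target [0.5748 0.1886 0.1712] z [ 0.013  0.138 -0.99 ]
turn [ 0.002   0.0006 -0.0024] dpos now axes [ 0.67 -0.27  0.53] after turn [ 0.67 -0.27  0.53]
up 10cm now axes [ 1.38  0.02 -9.9 ]
```

View pics/end.png

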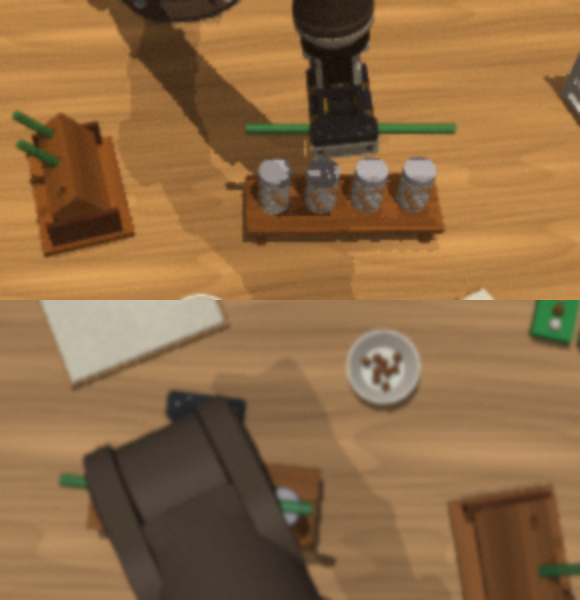

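The rod is level over the row, spanning (323,174) to (427,174) in the scene view, with its middle 6 mm from the shelf middle and 8.5 cm above the lids. All four jars are upright, and the dish and short rods are in place. I'll let it settle briefly and then hand in.

Call:
{"op": "carry_out", "data": {"claw": [0.8, 0.8, 0.8, 0.8, 0.8, 0.8], "delta_pos": [[0, 0, 0], [0, 0, 0], [0, 0, 0], [0, 0, 0], [0, 0, 0], [0, 0, 0]], "angular": [[0, 0, 0], [0, 0, 0], [0, 0, 0], [0, 0, 0], [0, 0, 0], [0, 0, 0]]}}

```text
clock: 19.2
position: [0.5761, 0.1831, 0.175]
ee_rot: [-2.251, -2.049, -0.158]
force: [-0.2, -0.0, -1.2]
width: 0.141
gripper_force: 45.0
```

```bash
python3 rod.py; python3 -c "
from cell import arm
print(abs(arm.observe()['dq']).max(), arm.sign_off())"
```

```text
scene [370.6 173.9] [[324.0, 174.1], [427.0, 173.4]]
top [247.1 207.5] [[304.1, 214.3], [178.9, 199.8]]
tip [0.5639 0.0646 0.1937] low [0.5892 0.3201 0.1945] gap 0.0016 0.0003 len 0.2567 mid [0.5766 0.1923 0.1941] u [-0.099 -0.995 -0.003] u_tool [-0.991 -0.005 -0.136] grasp from low 0.1403
the job is handed in; nothing more can be done
0.0017120100707095976 None
```

I handed the job in at about 19 s of the 53 s allowed: the stray jar stands on the dot, and the long rod is held level along the row, its middle about 8.4 cm above the lids and 4 mm from the shelf middle; the judge returned no result.

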